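Close the back of a picture frame with its turnbuttons

TASK

The picture frame lies face down with its back open: lay the loose backing panel, batten side up, flat into the frame's recess and set it down gently rather than dropping it in. Then lock it in by turning both brass turnbuttons so that each points straight in across the edge of the panel. Leave everything else on the worktop where it is.

Things in the scene. Friction and masses are not known exactly. Their poses are not given: they have to be found in the camera images.
- frame: picture frame, fixed, face down on a 250 x 300 x 3 mm felt pad. Origin: centre of the pad's underside on the worktop; y along its long side (within 20 degrees of world y). Dark rails 36 mm wide, outside 210 (x) by 260 (y) mm, back (upper) face at z = 30 mm. Recess between them 138 (x) by 188 (y) mm, upright walls, flat white floor at z = 25 mm. Strap hangers under 4 mm high on the long rails
- panel: loose backing panel, brown hardboard 130 (x) by 180 (y) by 5 mm, some 0.16 kg; a batten 20 (x) by 120 (y) by 16 mm on the middle of its upper face (top at z = 21 mm). Origin: centre of the underside. Starts flat on the worktop, batten up. In the recess: 4 mm play each side, origin 25 mm above the frame's, upper face level with the rails; either end may go to either end
- pivot_a (a point): pivot of turnbutton a: on the back face of the frame's +y short rail, at its middle (frame x 0, y +109 mm, z 30 mm, 15 mm out from the recess)
- pivot_b (a point): pivot of turnbutton b: on the back face of the frame's -y short rail, at its middle (frame x 0, y -109 mm, z 30 mm)
- ridge_a (a point): middle of turnbutton a's finger ridge, 24 mm from the pivot, 9.5 mm above the rail; its x axis points from pivot to tip. The turnbutton is a brass bar 13 mm wide, 3 mm thick, 38.5 mm from pivot to round tip, its underside 1.5 mm above the rail; the ridge on it is 20 mm long (14 to 34 mm from the pivot), 8 mm wide, top 14.5 mm above the rail
- ridge_b (a point): the same point of turnbutton b, which has the same shape
- turnbutton_a (a joint): angle of turnbutton a, rad: 0 = pointing straight in across the panel's edge (closed), growing counter-clockwise from above. Starts parked along the rail at +1.35 to +1.9. Turns both ways to 2.2 on a snug screw (some 1 N at the ridge), stays where it is left, no stop at 0
- turnbutton_b (a joint): the same for turnbutton b; it starts at about -1.35 to -1.9
- screwdriver: bystander: black-handled screwdriver, 200 mm long and 26 mm thick, lying along its x axis near the frame's -x long rail; origin under its middle
- peg_1: bystander: wooden clothes peg 72 by 15 by 12 mm lying near the panel; origin under its middle
- peg_2: bystander: a like clothes peg on the other side of the panel
- tape_roll: bystander: roll of masking tape lying flat, 100 mm across, 24 mm high, beyond the frame's +x long rail; origin under its middle
- hook_tin: bystander: round aluminium tin of picture hooks, 72 mm across, 22 mm high; origin under its middle
- spray_bottle: bystander: amber trigger spray bottle, 74 mm across, 211 mm high; origin under its middle
- peg_jar: bystander: glass jar of clothes pegs with a metal lid, 116 mm across, 148 mm high; origin under its middle

How it is judged:
By the outcome, as a careful person would: the job done as asked, in the order asked, and still so for the second after the job is handed in, with the robot touching nothing.
It also fails if it takes over 56 s, if anything falls off the work surface, if the arm or the gripper's body presses on something with over 40 N, if the wrist force passes 120 N, or if a joint passes its speed limit or range.

ROBOT

A 6-joint arm with a two-finger parallel gripper is mounted at the origin on the work surface. World frame = base frame: x ahead of the robot, y to its left, z up, the work surface at z = 0. Lengths are in m, angles in rad, forces in N, time in s.
With the tool pointing down it reaches from about 0.3 to 0.875 m from the base axis. Payload 6.4 kg.
Tool frame: the origin (TCP) lies midway between the tips of the shut fingers; the grasp point (between the pads) lies 19 mm behind it (ctrl.pinch_z is the distance from the TCP to the grasp point, in m); z points along the fingers, y is the line along which they close (so a half turn about z gives the same grasp; the last joint's range is limited). The gripper opens to 85 mm and grips with 20 to 120 N. Pads are 22 mm wide; open, the fingers measure 114 mm over their backs; the gripper's body (76 mm by 85 mm) begins 54 mm behind the grasp point. The pads swing forward as they close: fully open they stand 13 mm farther back than shut.
Start: joints at [-1.315, 0.181, 1.607, -0, 1.354, -0.206], TCP at [0.256, -0.515, 0.231] pointing down, gripper open.
Joint ranges: [-2.99, 2.99], [-0.89, 2.07], [0.3, 2.58], [-1.14, 4.28], [0, 2.63], [-3.12, 3.12]. Speed limits (rad/s): [2.57, 2.57, 3.01, 3.14, 3.14, 3.14].

INTERFACE

Orientations are given as a unit quaternion [w, x, y, z].
In Python, from bench import ctrl gives the robot as it stands.
- The arm moves only by the tool apply_moves, never from a script. Its argument "moves" is a list of rows, each an object with "jaw": the opening, from 0 (shut) to 1 (fully open); "offset": the shift along the tool's x, y, z in mm, a list of three; "rot": the turn, a rotation vector about the tool's x, y, z in degrees, a list of three. In form: [{"jaw": jaw, "offset": [dx, dy, dz], "rot": [ax, ay, az]}, ...]. A call has exactly 5 rows; each row shifts and turns the commanded pose from where the row before left it, along the tool's axes as they then stand; what a row does not reach is not made up. A row lasts 1/8 s, in which the tool goes at most 62.5 mm and 10.7 degrees, less where a joint would pass 70% of its speed; a pose out of reach is approached as far as the arm can. A call is refused whole if a number of a shift passes 62.5 or a number of a turn 10.7, either way. A call with a gripper value outside its range is refused whole. The fingers move at their own pace and stop on an object; the grip force is fixed at half the most. Time passes only in rows, so rows that do not move let the fingers close, or fill a call up. It gives the time, the measured TCP pose, the force, the opening and the grip force at its end, in the units of the state.
- ctrl.get_obs(): the state, without advancing time (a new reading comes with each control period).
- ctrl.camera(name): name is "side" or "top" or "wrist"; returns (picture, depth): 420x560x3 uint8, red, green, blue; 420x560 float32, m along the optical axis (not along the pixel's ray), 0 where there is no reading.
- ctrl.camera_params(name): a dict with "K" (3x3 intrinsics, pixels), "cam_to_world" (4x4, takes a point from camera to world coordinates); the wrist camera has in their place "mount" (4x4, takes a point from camera to tool coordinates, whose origin is the TCP and whose axes are the flange's). Camera axes: x right, y down, z forward; pixel columns grow to the right and rows downward; lengths in m; the calibration is good to about 2 mm. A picture is of the moment at which its call begins: read the wrist's pose just before it. camera_params takes no time and is no camera call.
- ctrl.hand_in(): hands the job in; it is judged then, once.
Trained networks look in the newest picture that a camera, given by its name, has taken for a name from the list of things; names that differ only in an ending like _2 or _b are one class to them, and where a whole thing is asked for, a point or a joint stands for the part that bears it (a point fixed in the world has none). Each returns a list of dicts, best first, with "score" (0 to 1); they miss things now and then, are a little off and sometimes report something else, mostly with a low value. They report only what shows in the picture. A call takes as long as a camera call.
- ctrl.outline_of(camera, target): "region" (420x560 bool, what is visible of it) and "position" ([column, row] in pixels, amid what is visible of it).
The state is a dict: "time_s": time; "q": joint angles; "dq": joint speeds; "joint_efforts": joint torques, N m; "eef_pos": TCP position; "eef_rot": TCP orientation; "wrist_force": force on the tool from outside, world axes, zero at the start; "torque": the same for the moment, N m; "opening": opening from 0.0 (shut) to 1.0 (fully open); "grasp_force": force on a finger pad.
Only numpy, scipy, OpenCV 4.12 (cv2) and the standard library are available. Lean on these libraries where they do the work, as an engineer would, in place of code of your own. Each camera call takes 0.05 s, during which the arm holds its last target. There are 200 camera calls.

## Working session

There is one attempt and no reset: what is moved stays moved. The work goes in short steps, Python scripts to look and compute and a tool call to move; the robot and the scene stay as the last step left them, time stands still between calls to the robot, and variables do not carry over. Pictures are saved under pics/ and viewed, at most 10 in all, crops included, and the job is handed in when it is done.

Besides the shell and the picture viewer there is one more tool, called after "Emit:" as name(argument=value, ...), one argument or row to a line, values as JSON. apply_moves: Moves the arm, as the interface text tells. Its arguments: {"type":"object","properties":{"moves":{"type":"array"}},"required":["moves"]}

```bash
mkdir -p pics; cat > h.py <<'E'
import numpy as np, cv2
from scipy.spatial.transform import Rotation as R
from bench import ctrl
def Rq(q): return R.from_quat([q[1],q[2],q[3],q[0]])
def T_cam(n,obs=None):
    p=ctrl.camera_params(n)
    if n!='wrist': return np.array(p['K']),np.array(p['cam_to_world'])
    o=obs or ctrl.get_obs(); T=np.eye(4); T[:3,:3]=Rq(o['eef_rot']).as_matrix(); T[:3,3]=o['eef_pos']
    return np.array(p['K']),T@np.array(p['mount'])
def cloud(n,d,T=None):
    K,C=T if T else T_cam(n)
    v,u=np.mgrid[:d.shape[0],:d.shape[1]]
    P=np.stack([(u-K[0,2])/K[0,0]*d,(v-K[1,2])/K[1,1]*d,d],-1)
    return P@C[:3,:3].T+C[:3,3]
def rect(xy):
    (c,s,a)=cv2.minAreaRect((xy*1000).astype(np.float32)); 
    return np.round(c,1),np.round(s,1),round(a,1)
E
cat > a.py <<'E'
from h import *
o=ctrl.get_obs(); print(o['eef_pos'],o['eef_rot'],o['wrist_force'],o['time_s'])
im={}
for n in ['top','side']:
    p,d=ctrl.camera(n); im[n]=p; W=cloud(n,d); np.savez('s_%s.npz'%n,p=p,W=W,d=d)
    cv2.imwrite('pics/%s0.png'%n,p[:,:,::-1])
    print(n,T_cam(n)[1][:3,3])
    if n=='top':
        for t in ['panel','frame','ridge_a','screwdriver','peg_1','tape_roll','hook_tin','spray_bottle','peg_jar']:
            for r in ctrl.outline_of(n,t):
                if r['score']<.3: continue
                m=r['region']&(d>0); print(t,round(r['score'],2),np.round(r['position']),m.sum(), rect(W[m][:,:2]) if m.sum()>5 else '', np.round(np.median(W[m][:,2]),3))
print(ctrl.get_obs()['time_s'])
E
python3 a.py
```

```text
[ 0.25608364 -0.5142282   0.23038069] [-8.69682878e-04  9.73460856e-01  2.28851927e-01 -1.94648769e-05] [ 0.25796382  0.20072671 -0.1968509 ] 0.0
top [ 0.46676594 -0.02635414  1.20488736]
panel 0.72 [337. 233.] 2550 (array([ 489.2, -232.7]), array([182.5, 131.9]), 73.4) 0.005
frame 0.87 [198. 230.] 8092 (array([507.4, 189.2]), array([300.2, 250.7]), 82.6) 0.026
ridge_a 0.55 [159. 221.] 58 (array([538.1, 297.8]), array([11.4, 41.4]), 89.9) 0.037
ridge_a 0.5 [234. 228.] 49 (array([508. ,  80.6]), array([10.1, 38. ]), 88.4) 0.036
screwdriver 0.73 [207. 285.] 334 (array([344.2, 191.8]), array([194.2,  24.8]), 78.9) 0.023
peg_1 0.62 [348. 195.] 83 (array([ 597.4, -270.8]), array([63.2, 12.9]), 65.4) 0.009
peg_1 0.57 [332. 274.] 76 (array([ 365.4, -216.2]), array([60.8, 15. ]), 89.4) 0.009
tape_roll 0.74 [210. 157.] 449 (array([699.7, 137.3]), array([98.9, 96.9]), 40.7) 0.023
hook_tin 0.93 [259. 152.] 435 (array([731.8,   7.5]), array([67.1, 70. ]), 89.3) 0.004
spray_bottle 0.64 [ 74. 212.] 1192 (array([563.9, 567.5]), array([176.4,  91.2]), 78.6) 0.133
peg_jar 0.88 [452. 212.] 1956 (array([ 540.3, -584.8]), array([119.5, 183.4]), 7.9) 0.123
side [0.19309609 0.84994    0.99483287]
0.55
```

```bash
python3 - <<'E'
from h import *
z=np.load('s_top.npz');p,W=z['p'],z['W']
cv2.imwrite('pics/t1.png',cv2.resize(p[120:320,120:400,::-1],None,fx=2.8,fy=2.8,interpolation=cv2.INTER_CUBIC))
def sel(c,r,lo,hi):
    m=(np.hypot(W[...,0]-c[0],W[...,1]-c[1])<r)&(W[...,2]>lo)&(W[...,2]<hi); return W[m]
for nm,c,r,lo,hi in [('batten',(.489,-.233),.1,.013,.03),('panel',(.489,-.233),.11,.003,.03),('rails',(.507,.189),.18,.027,.05),('ra',(.538,.298),.03,.038,.06),('rb',(.508,.081),.03,.038,.06)]:
    q=sel(c,r,lo,hi);print(nm,len(q),rect(q[:,:2]) if len(q)>3 else '',np.round(np.median(q[:,2]),4), np.round(q[:,:2].mean(0),4))
print(np.round(T_cam('wrist')[1],3).tolist(),np.array(ctrl.camera_params('wrist')['mount']).round(3).tolist(),ctrl.camera_params('wrist')['K'])
E
```

```text
batten 275 (array([ 479.4, -244. ]), array([149.5,  55.8]), 53.4) 0.0205 [ 0.4885 -0.2312]
panel 2163 (array([ 491., -231.]), array([212. , 213.3]), 8.3) 0.0057 [ 0.4901 -0.2308]
rails 3541 (array([509.5, 189.1]), array([260.2, 340. ]), 82.5) 0.0299 [0.5066 0.19  ]
ra 21 (array([536.4, 296. ]), array([ 7.8, 38.1]), 89.9) 0.0433 [0.5436 0.2963]
rb 19 (array([506.6,  78.5]), array([ 6.1, 40.9]), 89.0) 0.0428 [0.5142 0.0791]
[[0.445, -0.852, -0.276, 0.327], [-0.896, -0.423, -0.138, -0.48], [0.001, 0.309, -0.951, 0.374], [0.0, 0.0, 0.0, 1.0]] [[-0.001, -0.951, -0.309, 0.079], [1.0, -0.001, 0.0, 0.0], [-0.001, -0.309, 0.951, -0.142], [0.0, 0.0, 0.0, 1.0]] [[362.70023908   0.         280.43935097]
 [  0.         362.70023908 204.2344504 ]
 [  0.           0.           1.        ]]
```

View pics/t1.png

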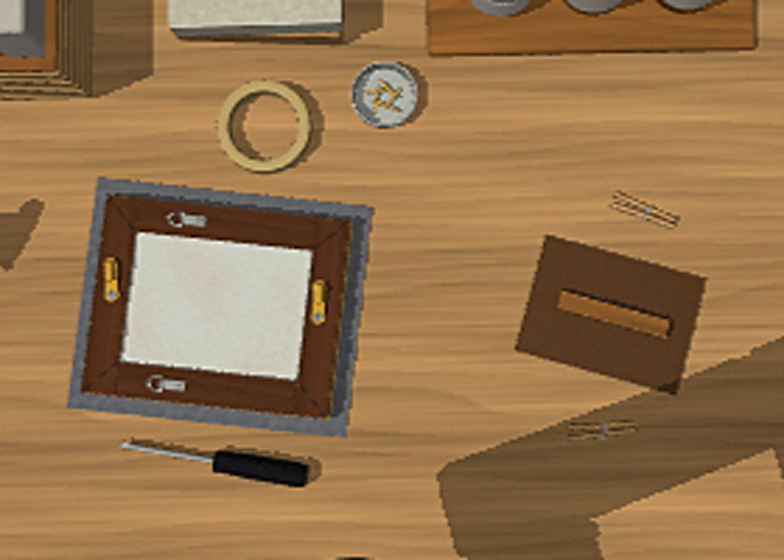

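```bash
cat >> h.py <<'E'
def plan(xyz,yaw,n):
    """n identical rows to TCP xyz (mm), x_tool yaw (deg), tool down"""
    o=ctrl.get_obs(); p=np.array(o['eef_pos'])*1000; M=Rq(o['eef_rot']).as_matrix()
    y0=np.degrees(np.arctan2(M[1,0],M[0,0])); dy=(yaw-y0+180)%360-180; a=np.radians(dy/n)
    S=sum(np.array([[np.cos(t),np.sin(t)],[np.sin(t),-np.cos(t)]]) for t in np.radians(y0)+a*np.arange(n))
    d=np.linalg.solve(S,np.array(xyz[:2])-p[:2])
    tilt=R.from_matrix(M.T@np.array([[np.cos(np.radians(yaw)),np.sin(np.radians(yaw)),0],[np.sin(np.radians(yaw)),-np.cos(np.radians(yaw)),0],[0,0,-1]])).as_rotvec(degrees=True)
    print('t',round(o['time_s'],2),'at',p.round(1),'yaw',round(y0,1),'F',np.round(o['wrist_force'],1),'op',round(o['opening'],3),'| rows',n,'offset',np.r_[d,(p[2]-xyz[2])/n].round(2),'rotz',round(-dy/n,2),'full rotvec',tilt.round(1))
E
python3 -c "
from h import *
plan((489,-232,160),73.4,10)"
```

```text
t 0.55 at [ 256.2 -514.8  231.3] yaw 26.5 F [-0.4  0.8  0.3] op 1.004 | rows 10 offset [37.61 -1.94  7.13] rotz -4.69 full rotvec [ -0.    0.  -46.9]
```

Emit:
apply_moves(
  moves=[
    {"jaw": 0.6, "offset": [37.6, -1.9, 7.1], "rot": [0, 0, -4.7]},
    {"jaw": 0.6, "offset": [37.6, -1.9, 7.1], "rot": [0, 0, -4.7]},
    {"jaw": 0.6, "offset": [37.6, -1.9, 7.1], "rot": [0, 0, -4.7]},
    {"jaw": 0.6, "offset": [37.6, -1.9, 7.1], "rot": [0, 0, -4.7]},
    {"jaw": 0.6, "offset": [37.6, -1.9, 7.1], "rot": [0, 0, -4.7]},
  ],
)

```text
time_s: 1.18
eef_pos: [0.4029, -0.397, 0.1957]
eef_rot: [0.0, 0.906, 0.423, 0.0]
wrist_force: [0.2, -0.9, 0.8]
opening: 0.602
grasp_force: 0.0
```

Emit:
apply_moves(
  moves=[
    {"jaw": 0.6, "offset": [37.6, -1.9, 7.1], "rot": [0, 0, -4.7]},
    {"jaw": 0.6, "offset": [37.6, -1.9, 7.1], "rot": [0, 0, -4.7]},
    {"jaw": 0.6, "offset": [37.6, -1.9, 7.1], "rot": [0, 0, -4.7]},
    {"jaw": 0.6, "offset": [37.6, -1.9, 7.1], "rot": [0, 0, -4.7]},
    {"jaw": 0.6, "offset": [37.6, -1.9, 7.1], "rot": [0, 0, -4.7]},
  ],
)

```text
time_s: 1.8
eef_pos: [0.4897, -0.2312, 0.1602]
eef_rot: [0.0, 0.801, 0.599, 0.0]
wrist_force: [0.5, 0.8, -0.3]
opening: 0.599
grasp_force: 0.0
```

```bash
cat > b.py <<'E'
import sys
from h import *
name=sys.argv[1]; targets=sys.argv[2:]
o=ctrl.get_obs(); p,d=ctrl.camera('wrist'); T=T_cam('wrist',o); W=cloud('wrist',d,T)
cv2.imwrite('pics/%s.png'%name,p[:,:,::-1]); np.savez('s_%s.npz'%name,p=p,W=W,d=d)
for t in targets:
    for r in ctrl.outline_of('wrist',t)[:2]:
        m=r['region']&(d>0); m=cv2.erode(m.astype(np.uint8),np.ones((2,2)))>0
        q=W[m]; zm=np.median(q[:,2]); q=q[abs(q[:,2]-zm)<.004]
        print(t,round(r['score'],2),np.round(r['position']),rect(q[:,:2]),zm.round(4))
        if t=='panel':
            q=W[r['region']&(W[...,2]>zm+.010)]; print(' batten',len(q),rect(q[:,:2]),np.median(q[:,2]).round(4))
        np.save('r_%s_%s.npy'%(name,t),r['region'])
E
python3 b.py w1 panel; python3 -c "
from h import *
plan((489,-232,160),73.4,1)"
```

```text
panel 0.68 [276. 172.] (array([ 488.5, -233.5]), array([180.3, 130.3]), 73.5) 0.0051
 batten 3702 (array([ 490.7, -223.7]), array([137.6,  49.5]), 86.9) 0.021
t 1.9 at [ 489.3 -228.7  159.3] yaw 73.7 F [ 0.4 -0.4 -0.7] op 0.601 | rows 1 offset [-3.23  0.62 -0.66] rotz 0.34 full rotvec [-0.1 -0.1  0.3]
```

View pics/w1.png

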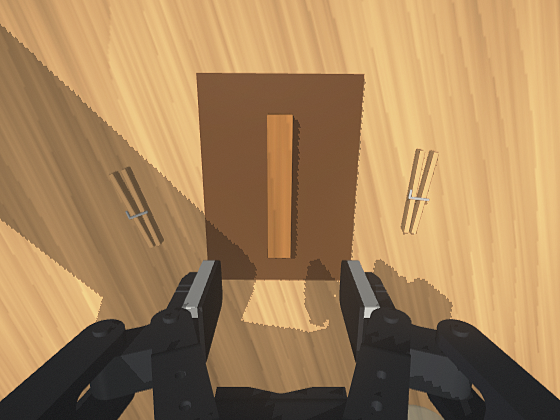

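Emit:
apply_moves(
  moves=[
    {"jaw": 0.6, "offset": [-2.5, 0.3, 25], "rot": [0, 0, 0.2]},
    {"jaw": 0.6, "offset": [-2, 0.3, 25], "rot": [0, 0, 0]},
    {"jaw": 0.6, "offset": [0, 0, 25], "rot": [0, 0, 0]},
    {"jaw": 0.6, "offset": [0, 0, 25], "rot": [0, 0, 0]},
    {"jaw": 0.6, "offset": [0, 0, 20], "rot": [0, 0, 0]},
  ],
)

```text
time_s: 2.52
eef_pos: [0.4881, -0.2376, 0.0395]
eef_rot: [0.0, 0.803, 0.596, -0.0]
wrist_force: [0.2, -0.2, 0.5]
opening: 0.597
grasp_force: 0.0
```

```bash
python3 -c "
from h import *
ctrl.camera('wrist')
plan((488.5,-233,9),73.5,1)
plan((488.5,-233,9),73.5,1)"
```

```text
t 2.58 at [ 486.6 -236.5   37.1] yaw 73.2 F [-2.5  1.  -1.4] op 0.599 | rows 1 offset [ 3.89  0.79 28.1 ] rotz -0.33 full rotvec [-0.2 -0.1 -0.3]
t 2.58 at [ 486.6 -236.5   37.1] yaw 73.2 F [-2.5  1.  -1.4] op 0.599 | rows 1 offset [ 3.89  0.79 28.1 ] rotz -0.33 full rotvec [-0.2 -0.1 -0.3]
```

```bash
cat > cmd.py <<'E'
# dead-reckoned commanded pose: rows (n,dx,dy,dz,rz)
import numpy as np
L=[(10,37.6,-1.9,7.1,-4.7),(1,-2.5,.3,25,.2),(1,-2,.3,25,0),(2,0,0,25,0),(1,0,0,20,0)]
def pose(L=L):
    p=np.array([256,-515,231.]);y=26.5
    for n,a,b,c,r in L:
        for _ in range(n):
            t=np.radians(y); p+= [a*np.cos(t)+b*np.sin(t),a*np.sin(t)-b*np.cos(t),-c]; y-=r
    return p.round(1),round(y,1)
if __name__=='__main__': print(pose())
E
python3 cmd.py; python3 -c "
from h import *
for i in range(3): ctrl.camera('wrist'); o=ctrl.get_obs(); print(np.round(np.array(o['eef_pos'])*1000,1),o['q'])"
```

```text
(array([ 488. , -236.8,   40. ]), 73.3)
[ 486.8 -236.4   38.3] [-6.71435770e-01  3.66879178e-01  1.81510907e+00 -2.74731726e-04
  9.63654603e-01 -3.77842618e-01]
[ 487.6 -236.9   39.6] [-6.71268589e-01  3.65236412e-01  1.81399166e+00 -2.26744269e-04
  9.64505057e-01 -3.77901031e-01]
[ 488.3 -237.4   40.6] [-6.71041707e-01  3.63931724e-01  1.81312473e+00 -1.70840991e-04
  9.64567752e-01 -3.77911103e-01]
```

Emit:
apply_moves(
  moves=[
    {"jaw": 0.6, "offset": [3.7, 0.5, 10], "rot": [0, 0, -0.2]},
    {"jaw": 0.6, "offset": [0, 0, 10], "rot": [0, 0, 0]},
    {"jaw": 0.6, "offset": [0, 0, 7], "rot": [0, 0, 0]},
    {"jaw": 0.6, "offset": [0, 0, 4], "rot": [0, 0, 0]},
    {"jaw": 0.4, "offset": [0, 0, 0], "rot": [0, 0, 0]},
  ],
)

```text
time_s: 3.35
eef_pos: [0.4897, -0.2332, 0.0089]
eef_rot: [-0.0, 0.801, 0.598, -0.0]
wrist_force: [0.1, 0.5, 0.1]
opening: 0.41
grasp_force: 0.0
```

Emit:
apply_moves(
  moves=[
    {"jaw": 0.2, "offset": [0, 0, 0], "rot": [0, 0, 0]},
    {"jaw": 0.05, "offset": [0, 0, 0], "rot": [0, 0, 0]},
    {"jaw": 0.05, "offset": [0, 0, 0], "rot": [0, 0, 0]},
    {"jaw": 0.05, "offset": [0, 0, 0], "rot": [0, 0, 0]},
    {"jaw": 0.05, "offset": [0, 0, 0], "rot": [0, 0, 0]},
  ],
)

```text
time_s: 3.98
eef_pos: [0.4903, -0.2336, 0.0097]
eef_rot: [0.0, 0.801, 0.598, 0.0]
wrist_force: [-0.5, 0.0, 3.7]
opening: 0.213
grasp_force: 60.6
```

Emit:
apply_moves(
  moves=[
    {"jaw": 0.05, "offset": [0, 0, -8], "rot": [0, 0, 0]},
    {"jaw": 0.05, "offset": [0, 0, -20], "rot": [0, 0, 0]},
    {"jaw": 0.05, "offset": [0, 0, -30], "rot": [0, 0, 0]},
    {"jaw": 0.05, "offset": [0, 0, -30], "rot": [0, 0, 0]},
    {"jaw": 0.05, "offset": [0, 0, -12], "rot": [0, 0, 0]},
  ],
)

```text
time_s: 4.6
eef_pos: [0.4906, -0.2338, 0.1111]
eef_rot: [0.001, 0.801, 0.598, 0.0]
wrist_force: [0.1, -0.0, -1.1]
opening: 0.212
grasp_force: 60.0
```

```bash
sed -i 's/,(1,0,0,20,0)\]/,(1,0,0,20,0),(1,3.7,.5,10,-.2),(1,0,0,21,0),(1,0,0,-100,0)]/' cmd.py; python3 cmd.py
python3 - <<'E'
from h import *
for i in range(5): ctrl.camera('wrist')
plan((507.4,189.2,110),82.6,15)
E
python3 b.py w2 panel; python3 - <<'E'
from h import *
plan((507.4,189.2,110),82.6,15)
E
```

```text
(array([ 489.5, -233.4,  109. ]), 73.5)
t 4.85 at [ 489.1 -232.7  107.9] yaw 73.5 F [-0.3  0.6 -1.9] op 0.209 | rows 15 offset [27.77 -4.79 -0.14] rotz -0.61 full rotvec [-0.1 -0.1 -9.1]
panel 0.89 [280. 176.] (array([ 489.4, -232.2]), array([179.7, 130.7]), 73.3) 0.1033
 batten 12531 (array([ 491.5, -221.1]), array([130.5,  50. ]), 60.8) 0.1192
t 4.95 at [ 489.1 -232.7  107.8] yaw 73.5 F [ 0.2 -0.2 -1.7] op 0.213 | rows 15 offset [27.77 -4.79 -0.15] rotz -0.61 full rotvec [-0.1 -0.1 -9.1]
```

View pics/w2.png

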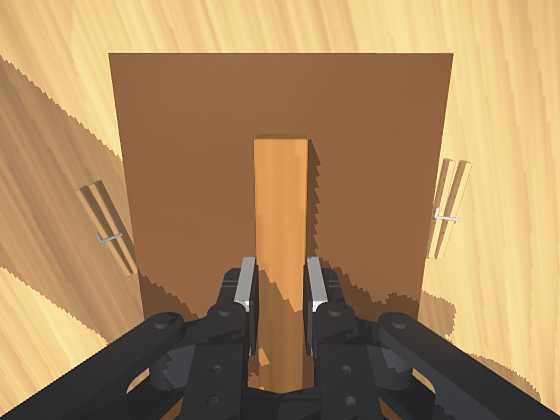

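Emit:
apply_moves(
  moves=[
    {"jaw": 0.05, "offset": [27.8, -4.8, 0], "rot": [0, 0, -0.6]},
    {"jaw": 0.05, "offset": [27.8, -4.8, 0], "rot": [0, 0, -0.6]},
    {"jaw": 0.05, "offset": [27.8, -4.8, 0], "rot": [0, 0, -0.6]},
    {"jaw": 0.05, "offset": [27.8, -4.8, 0], "rot": [0, 0, -0.6]},
    {"jaw": 0.05, "offset": [27.8, -4.8, 0], "rot": [0, 0, -0.6]},
  ],
)

```text
time_s: 5.58
eef_pos: [0.503, -0.0918, 0.1083]
eef_rot: [-0.001, 0.785, 0.619, -0.0]
wrist_force: [-0.1, 0.1, -2.0]
opening: 0.212
grasp_force: 59.9
```

Emit:
apply_moves(
  moves=[
    {"jaw": 0.05, "offset": [27.8, -4.8, 0], "rot": [0, 0, -0.6]},
    {"jaw": 0.05, "offset": [27.8, -4.8, 0], "rot": [0, 0, -0.6]},
    {"jaw": 0.05, "offset": [27.8, -4.8, 0], "rot": [0, 0, -0.6]},
    {"jaw": 0.05, "offset": [27.8, -4.8, 0], "rot": [0, 0, -0.6]},
    {"jaw": 0.05, "offset": [27.8, -4.8, 0], "rot": [0, 0, -0.6]},
  ],
)

```text
time_s: 6.2
eef_pos: [0.5092, 0.0489, 0.1083]
eef_rot: [-0.001, 0.769, 0.639, -0.001]
wrist_force: [-0.6, 0.0, -0.6]
opening: 0.213
grasp_force: 60.0
```

Emit:
apply_moves(
  moves=[
    {"jaw": 0.05, "offset": [27.8, -4.8, 0], "rot": [0, 0, -0.6]},
    {"jaw": 0.05, "offset": [27.8, -4.8, 0], "rot": [0, 0, -0.6]},
    {"jaw": 0.05, "offset": [27.8, -4.8, 0], "rot": [0, 0, -0.6]},
    {"jaw": 0.05, "offset": [27.8, -4.8, 0], "rot": [0, 0, -0.6]},
    {"jaw": 0.05, "offset": [27.8, -4.8, 0], "rot": [0, 0, -0.7]},
  ],
)

```text
time_s: 6.82
eef_pos: [0.508, 0.1898, 0.1082]
eef_rot: [-0.0, 0.751, 0.66, -0.001]
wrist_force: [0.3, -0.9, -1.5]
opening: 0.215
grasp_force: 60.0
```

```bash

python3 - <<'E'
from h import *
for i in range(5): ctrl.camera('top')
E
python3 b.py w3 panel; python3 - <<'E'
from h import *
plan((507.4,189.2,70),82.6,5)
z=np.load('s_w3.npz');W=z['W'];m=np.load('r_w3_panel.npy')
q=W[m]; q=q[abs(q[:,2]-np.median(q[:,2]))<.006]
A=np.c_[q[:,:2]-q[:,:2].mean(0),np.ones(len(q))]; c=np.linalg.lstsq(A,q[:,2],rcond=None)[0]; print('plane slopes deg',np.degrees(c[:2]),c[2])
E
```

```text
panel 0.6 [282. 177.] (array([508.8, 189.1]), array([179.7, 131.1]), 82.7) 0.1039
 batten 12509 (array([509.8, 198.5]), array([123.2,  72.3]), 56.6) 0.1198
t 7.17 at [508.6 188.1 108.9] yaw 82.5 F [ 0.6  0.3 -2.1] op 0.213 | rows 5 offset [ 0.18 -0.26  7.78] rotz -0.02 full rotvec [-0.   0.  -0.1]
plane slopes deg [-0.11582835 -0.09585253] 0.10374020220169342
```

View pics/w3.png

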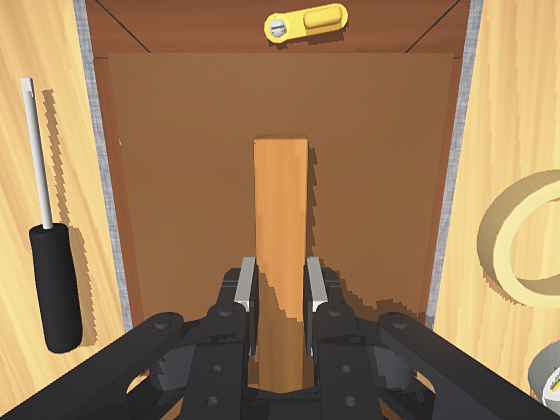

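```bash
python3 - <<'E'
from h import *
z=np.load('s_w3.npz');W=z['W'];d=z['d']
a=np.radians(82.6); c=np.array([.5074,.1892]); ex=np.array([np.sin(a),-np.cos(a)]); ey=np.array([np.cos(a),np.sin(a)])
L=(W[...,:2]-c); x=L@ex*1000; y=L@ey*1000; Z=W[...,2]*1000
m=(Z>28)&(Z<32)&(d>0)
for y0 in (40,60,80,100,110):
    s=m&(abs(y-y0)<6); print(y0,'rail x', x[s].min().round(1),x[s].max().round(1), np.percentile(x[s],[1,99]).round(1))
print('pivot', x[27:32,275:282].mean(),y[27:32,275:282].mean(),Z[27:32,275:282].mean())
s=m&(abs(x)<55); print('rail y min',np.percentile(y[s],[0,1]), )
for x0 in(-50,-30,30,50):
    s=m&(abs(x-x0)<5);print(x0,y[s].min())
# top view, rails
z=np.load('s_top.npz');W=z['W'];L=(W[...,:2]-c); x=L@ex*1000; y=L@ey*1000; Z=W[...,2]*1000
m=(Z>27.5)&(Z<33)&(abs(x)<115)&(abs(y)<140)
print('top', rect(np.c_[x,y.copy()].reshape(0,2)) if 0 else cv2.minAreaRect(np.c_[x[m],y[m]].astype(np.float32)))
f=(abs(Z-25)<1.8)&(abs(x)<80)&(abs(y)<105)
print('floor',cv2.minAreaRect(np.c_[x[f],y[f]].astype(np.float32)))
p=z['p'].astype(int); f=(p.min(-1)>150)&(abs(x)<80)&(abs(y)<105); print('white',cv2.minAreaRect(np.c_[x[f],y[f]].astype(np.float32)))
E
```

```text
40 rail x -106.1 104.4 [-105.9  104. ]
60 rail x -106.3 104.5 [-105.8  104. ]
80 rail x -106.1 104.5 [-105.8  104.3]
100 rail x -106.0 104.4 [-103.5  102.3]
110 rail x -106.0 104.6 [-103.6  102.2]
pivot -0.3377490368601969 107.1819421048217 36.82908308369345
rail y min [96.16699133 96.31927453]
-50 96.29908431724931
-30 96.26527133621795
30 96.18582854444497
50 96.182507576534
top ((-0.023681640625, 0.154022216796875), (260.2449645996094, 209.95468139648438), 89.905517578125)
floor ((-0.091461181640625, 0.235107421875), (158.68003845214844, 208.84132385253906), 0.3819001317024231)
white ((5.761772155761719, 0.3547210693359375), (186.3542022705078, 147.55845642089844), 89.64035034179688)
```

Emit:
apply_moves(
  moves=[
    {"jaw": 0.05, "offset": [-0.4, -0.9, 10], "rot": [0, 0, 0]},
    {"jaw": 0.05, "offset": [-0.4, -0.8, 15], "rot": [0, 0, 0]},
    {"jaw": 0.05, "offset": [0, 0, 15], "rot": [0, 0, 0]},
    {"jaw": 0.05, "offset": [0, 0, 10], "rot": [0, 0, 0]},
    {"jaw": 0.05, "offset": [0, 0, 5], "rot": [0, 0, 0]},
  ],
)

```text
time_s: 7.8
eef_pos: [0.5063, 0.1883, 0.0531]
eef_rot: [-0.0, 0.751, 0.66, -0.001]
wrist_force: [-0.3, 0.1, -0.8]
opening: 0.216
grasp_force: 59.9
```

```bash

python3 - <<'E'
from h import *
for i in range(5): ctrl.camera('top')
E
python3 b.py w4 panel ridge_a; cat > c.py <<'E'
from h import *
plan((507.4,189.2,70),82.6,5)
z=np.load('s_w4.npz');W=z['W'];d=z['d']
a=np.radians(82.6); c=np.array([.5074,.1892]); ex=np.array([np.sin(a),-np.cos(a)]); ey=np.array([np.cos(a),np.sin(a)])
L=(W[...,:2]-c); x=L@ex*1000; y=L@ey*1000; Z=W[...,2]*1000
m=(Z>28)&(Z<32.5)&(d>0); P=np.load('r_w4_panel.npy'); zp=np.median(Z[P]); P=P&(abs(Z-zp)<4); print('panel z',zp,'panel y max',np.percentile(y[P],[99,100]))
for y0 in (30,50,70,80,105):
    s=m&(abs(y-y0)<6); q=P&(abs(y-y0)<6)
    if s.sum(): print(y0,'rail x', x[s].min().round(1),x[s].max().round(1),'panel x',(x[q].min().round(1),x[q].max().round(1)) if q.sum() else '')
    li=s&(x<0); ri=s&(x>0)
    if li.sum() and ri.sum(): print('   inner',x[li].max().round(1),x[ri].min().round(1))
E
python3 c.py
```

```text
panel 0.85 [280. 177.] (array([507.6, 188.9]), array([179.6, 130.9]), 82.5) 0.0501
 batten 12548 (array([523.9, 197.9]), array([134. ,  50.3]), 82.6) 0.066
ridge_a 0.75 [301.   7.] (array([535.2, 292.5]), array([ 9.6, 43.7]), 82.9) 0.0347
t 8.2 at [507.3 188.5  54.8] yaw 82.6 F [ 0.5 -0.1 -1.4] op 0.214 | rows 5 offset [ 0.14  0.   -3.04] rotz -0.01 full rotvec [ 0.1 -0.  -0. ]
panel z 50.117942544721444 panel y max [89.11687161 89.94677045]
30 rail x -106.5 104.5 panel x (np.float64(-65.1), np.float64(65.4))
   inner -73.5 73.6
50 rail x -106.5 104.6 panel x (np.float64(-65.0), np.float64(65.6))
   inner -73.6 73.4
70 rail x -106.1 104.9 panel x (np.float64(-65.2), np.float64(65.8))
   inner -73.3 73.6
80 rail x -105.9 104.7 panel x (np.float64(-65.1), np.float64(65.6))
   inner -73.3 73.4
105 rail x -106.0 104.7 panel x 
   inner -0.4 0.1
```

View pics/w4.png

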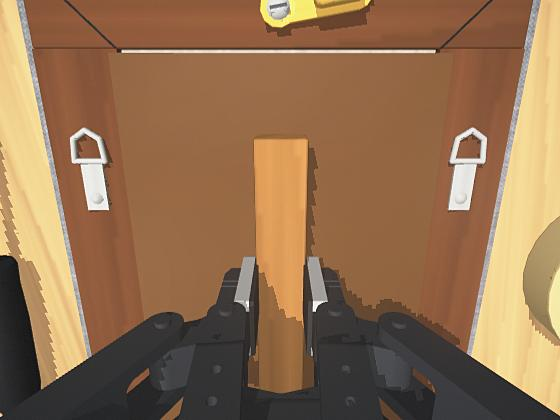

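```bash
cat >> c.py <<'E'
p=z['p'].astype(int)
for col in (160,280,400):
    print(col,[(r,p[r,col].tolist(),y[r,col].round(1),Z[r,col].round(1)) for r in range(44,56)])
E
python3 c.py | tail -3
```

```text
160 [(44, [146, 92, 61], np.float64(95.0), np.float64(29.5)), (45, [145, 94, 62], np.float64(94.5), np.float64(30.9)), (46, [143, 92, 62], np.float64(94.3), np.float64(29.1)), (47, [114, 72, 49], np.float64(93.9), np.float64(29.2)), (48, [74, 44, 24], np.float64(93.5), np.float64(29.3)), (49, [109, 98, 89], np.float64(93.3), np.float64(27.1)), (50, [215, 201, 187], np.float64(93.1), np.float64(25.0)), (51, [236, 232, 222], np.float64(92.5), np.float64(26.6)), (52, [224, 211, 199], np.float64(92.3), np.float64(24.9)), (53, [141, 89, 52], np.float64(89.8), np.float64(49.8)), (54, [151, 103, 68], np.float64(89.4), np.float64(50.1)), (55, [153, 107, 72], np.float64(89.1), np.float64(49.6))]
280 [(44, [145, 91, 60], np.float64(94.8), np.float64(30.7)), (45, [147, 95, 63], np.float64(94.5), np.float64(30.2)), (46, [143, 91, 60], np.float64(94.1), np.float64(30.4)), (47, [116, 74, 50], np.float64(93.7), np.float64(30.4)), (48, [80, 48, 29], np.float64(93.4), np.float64(29.3)), (49, [105, 95, 88], np.float64(93.2), np.float64(27.1)), (50, [214, 200, 186], np.float64(93.1), np.float64(24.1)),
[... 289 characters left out ...]
))]
400 [(44, [132, 84, 54], np.float64(94.8), np.float64(30.0)), (45, [135, 86, 57], np.float64(94.6), np.float64(28.6)), (46, [131, 84, 55], np.float64(94.1), np.float64(29.0)), (47, [105, 67, 45], np.float64(93.6), np.float64(30.0)), (48, [70, 40, 23], np.float64(93.2), np.float64(30.1)), (49, [110, 101, 93], np.float64(93.1), np.float64(27.0)), (50, [224, 210, 195], np.float64(92.9), np.float64(24.6)), (51, [239, 236, 228], np.float64(92.6), np.float64(23.5)), (52, [229, 220, 205], np.float64(92.1), np.float64(24.5)), (53, [158, 114, 84], np.float64(89.7), np.float64(49.9)), (54, [143, 95, 59], np.float64(89.3), np.float64(49.6)), (55, [147, 102, 68], np.float64(88.9), np.float64(51.0))]
```

Emit:
apply_moves(
  moves=[
    {"jaw": 0.05, "offset": [-0.2, -0.9, 3], "rot": [0, 0, 0]},
    {"jaw": 0.05, "offset": [0, 0, 5], "rot": [0, 0, 0]},
    {"jaw": 0.05, "offset": [0, 0, 5], "rot": [0, 0, 0]},
    {"jaw": 0.05, "offset": [0, 0, 3], "rot": [0, 0, 0]},
    {"jaw": 0.05, "offset": [0, 0, 2], "rot": [0, 0, 0]},
  ],
)

```text
time_s: 8.82
eef_pos: [0.5059, 0.1883, 0.0359]
eef_rot: [-0.0, 0.751, 0.66, -0.0]
wrist_force: [-0.0, -0.6, -1.3]
opening: 0.214
grasp_force: 59.9
```

Emit:
apply_moves(
  moves=[
    {"jaw": 0.05, "offset": [0, 0, 0.7], "rot": [0, 0, 0]},
    {"jaw": 0.05, "offset": [0, 0, 0.5], "rot": [0, 0, 0]},
    {"jaw": 0.05, "offset": [0, 0, 0.3], "rot": [0, 0, 0]},
    {"jaw": 0.05, "offset": [0, 0, 0], "rot": [0, 0, 0]},
    {"jaw": 0.05, "offset": [0, 0, 0], "rot": [0, 0, 0]},
  ],
)

```text
time_s: 9.45
eef_pos: [0.5061, 0.1883, 0.0349]
eef_rot: [0.0, 0.751, 0.66, 0.0]
wrist_force: [0.3, 0.4, -1.2]
opening: 0.211
grasp_force: 59.9
```

Not yet touching (still about −1.5 N of panel weight); continue gently and look.

Emit:
apply_moves(
  moves=[
    {"jaw": 0.05, "offset": [0, 0, 0.4], "rot": [0, 0, 0]},
    {"jaw": 0.05, "offset": [0, 0, 0.4], "rot": [0, 0, 0]},
    {"jaw": 0.05, "offset": [0, 0, 0.2], "rot": [0, 0, 0]},
    {"jaw": 0.05, "offset": [0, 0, 0], "rot": [0, 0, 0]},
    {"jaw": 0.05, "offset": [0, 0, 0], "rot": [0, 0, 0]},
  ],
)

```text
time_s: 10.07
eef_pos: [0.5061, 0.1883, 0.0347]
eef_rot: [0.0, 0.751, 0.66, 0.0]
wrist_force: [-3.7, -1.4, 7.5]
opening: 0.211
grasp_force: 61.1
```

```bash
python3 b.py w4 panel; python3 c.py | head -12; python3 - <<'E'
from h import *
for i in range(4): ctrl.camera('wrist'); print(ctrl.get_obs()['wrist_force'])
E
```

```text
panel 0.57 [280. 176.] (array([506.2, 189.1]), array([179.5, 131.1]), 82.4) 0.0301
 batten 12621 (array([503. , 201.4]), array([131.9,  49.1]), 73.6) 0.046
t 10.18 at [506.1 188.3  34.7] yaw 82.6 F [-4.3 -1.1  7.6] op 0.21 | rows 5 offset [ 0.2   0.24 -7.07] rotz -0.01 full rotvec [ 0.  0. -0.]
panel z 30.07536543756588 panel y max [88.78518425 89.59255977]
30 rail x -106.6 104.6 panel x (np.float64(-66.6), np.float64(64.5))
   inner -12.2 10.1
50 rail x -106.3 104.9 panel x (np.float64(-66.4), np.float64(64.1))
   inner -12.2 10.0
70 rail x -106.9 104.9 panel x (np.float64(-66.3), np.float64(64.3))
   inner -0.0 0.3
80 rail x -106.4 105.4 panel x (np.float64(-67.8), np.float64(64.3))
   inner -0.0 0.3
105 rail x -104.7 101.9 panel x 
   inner -0.0 0.3
[-3.5589321  -0.86440666  7.73102165]
[-3.66524731 -0.86569349  7.28228792]
[-3.55694651 -0.40892285  7.34306151]
[-3.40687072 -1.10748463  8.45574905]
```

Emit:
apply_moves(
  moves=[
    {"jaw": 0.45, "offset": [0, 0, 0], "rot": [0, 0, 0]},
    {"jaw": 0.45, "offset": [0, 0, 0], "rot": [0, 0, 0]},
    {"jaw": 0.45, "offset": [0, 0, -10], "rot": [0, 0, 0]},
    {"jaw": 0.45, "offset": [0, 0, -40], "rot": [0, 0, 0]},
    {"jaw": 0.45, "offset": [0, 0, -45], "rot": [0, 0, 0]},
  ],
)

```text
time_s: 11.0
eef_pos: [0.5054, 0.1882, 0.1297]
eef_rot: [-0.0, 0.752, 0.66, -0.001]
wrist_force: [0.7, 1.0, -0.4]
opening: 0.446
grasp_force: 0.0
```

```bash
python3 - <<'E'
from h import *
for i in range(3): ctrl.camera('wrist')
plan((530,297,130),172.6,10)
E
python3 b.py w5 panel ridge_a; python3 - <<'E'
from h import *
z=np.load('s_w5.npz');W=z['W'];d=z['d']
a=np.radians(82.6); c=np.array([.5074,.1892]); ex=np.array([np.sin(a),-np.cos(a)]); ey=np.array([np.cos(a),np.sin(a)])
L=(W[...,:2]-c); x=L@ex*1000; y=L@ey*1000; Z=W[...,2]*1000
m=(Z>39)&(Z<48)&(abs(x-20)<40)&(abs(y-109)<30); print(m.sum(),cv2.minAreaRect(np.c_[x[m],y[m]].astype(np.float32)),np.median(Z[m]))
r=np.load('r_w5_ridge_a.npy'); print(cv2.minAreaRect(np.c_[x[r],y[r]].astype(np.float32)))
E
```

```text
t 11.15 at [508.4 188.7 132.4] yaw 82.6 F [-0.8  1.  -0.4] op 0.452 | rows 10 offset [8.76 8.57 0.24] rotz -9.0 full rotvec [  0.4   0.2 -90. ]
panel 0.92 [275. 172.] (array([506.3, 188.1]), array([180.1, 130.3]), 82.5) 0.0301
 batten 5349 (array([506.2, 197.5]), array([136.3,  55.8]), 67.7) 0.046
ridge_a 0.76 [302.  29.] (array([536.4, 296.3]), array([44.5, 14.2]), 0.7) 0.0352
ridge_a 0.73 [302. 336.] (array([507.9,  79.7]), array([14.9, 44.4]), 85.7) 0.0355
520 ((22.85089874267578, 112.22051239013672), (20.18334197998047, 8.303624153137207), 10.127158164978027) 43.870689894477344
((18.152233123779297, -23.3345947265625), (200.5698699951172, 45.0606575012207), 87.33899688720703)
```

View pics/w5.png

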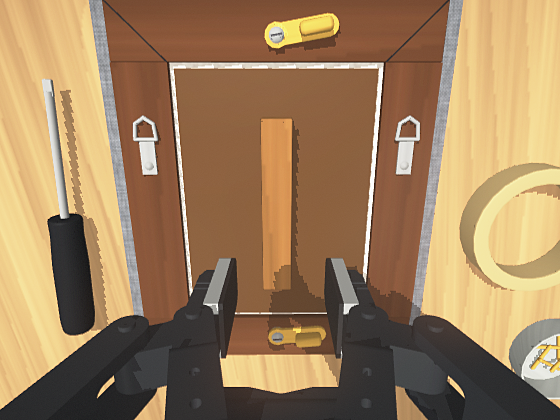

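```bash
python3 - <<'E'
from h import *
o=ctrl.get_obs();print(np.round(np.array(o['eef_pos'])*1000,1),np.round(o['q'],3))
plan((544.5,297.5,80),182.7,10)
E
```

```text
[505.2 188.2 128. ] [ 0.136  0.22   1.785 -0.     1.138  0.266]
t 11.3 at [505.2 188.2 128. ] yaw 82.6 F [-0.8 -0.2  0.1] op 0.451 | rows 10 offset [ 7.12 11.14  4.8 ] rotz -10.01 full rotvec [-1.000e-01 -1.000e-01 -1.001e+02]
```

Emit:
apply_moves(
  moves=[
    {"jaw": 0.3, "offset": [7, 11, 5], "rot": [0, 0, -10]},
    {"jaw": 0.3, "offset": [7, 11, 5], "rot": [0, 0, -10]},
    {"jaw": 0.3, "offset": [7, 11, 5], "rot": [0, 0, -10]},
    {"jaw": 0.3, "offset": [7, 11, 5], "rot": [0, 0, -10]},
    {"jaw": 0.3, "offset": [7, 11, 5], "rot": [0, 0, -10]},
  ],
)

```text
time_s: 11.92
eef_pos: [0.5497, 0.233, 0.1016]
eef_rot: [-0.001, 0.4, 0.917, -0.001]
wrist_force: [0.8, 0.1, -0.5]
opening: 0.304
grasp_force: 0.0
```

Emit:
apply_moves(
  moves=[
    {"jaw": 0.3, "offset": [7, 11, 5], "rot": [0, 0, -10]},
    {"jaw": 0.3, "offset": [7, 11, 5], "rot": [0, 0, -10]},
    {"jaw": 0.3, "offset": [7, 11, 5], "rot": [0, 0, -10]},
    {"jaw": 0.3, "offset": [7, 11, 5], "rot": [0, 0, -10]},
    {"jaw": 0.3, "offset": [7, 11, 5], "rot": [0, 0, -10]},
  ],
)

```text
time_s: 12.55
eef_pos: [0.5438, 0.296, 0.0765]
eef_rot: [-0.002, -0.025, 1.0, -0.0]
wrist_force: [-0.7, 0.5, -0.1]
opening: 0.298
grasp_force: 0.0
```

```bash
cat > r.py <<'E'
import sys
from h import *
for i in range(7): ctrl.camera('top')
o=ctrl.get_obs();ob=[]
p,d=ctrl.camera('wrist'); W=cloud('wrist',d,T_cam('wrist',o)); Z=W[...,2]*1000
cv2.imwrite('pics/%s.png'%sys.argv[1],p[:,:,::-1])
c=np.array([float(sys.argv[2]),float(sys.argv[3])])
m=(Z>40.5)&(Z<48)&(np.hypot(W[...,0]*1000-c[0],W[...,1]*1000-c[1])<24)&(p[...,2]<p[...,0]*.6)
q=W[m][:,:2]*1000; print('ridge',m.sum(),cv2.minAreaRect(q.astype(np.float32)),'tcp',np.round(np.array(o['eef_pos'])*1000,1))
plan((c[0],c[1],37),float(sys.argv[4]),int(sys.argv[5]))
E
python3 r.py w6 544.5 297.5 182.7 5
```

```text
ridge 507 ((544.0479125976562, 297.62213134765625), (19.499176025390625, 7.589303970336914), 2.765855312347412) tcp [545.3 295.5  78.6]
t 12.95 at [545.4 295.5  78.8] yaw -177.6 F [-0.6 -0.9 -0. ] op 0.302 | rows 5 offset [0.17 0.4  8.36] rotz -0.05 full rotvec [-0.   0.  -0.3]
```

View pics/w6.png

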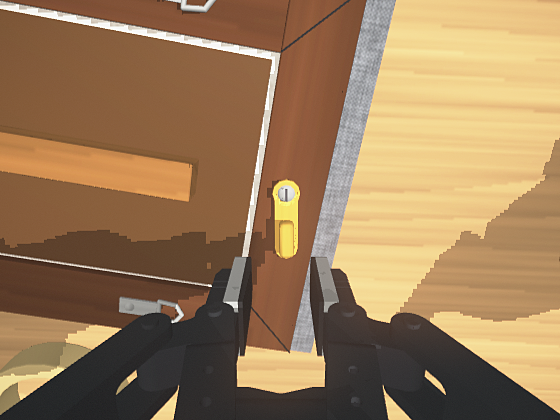

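Emit:
apply_moves(
  moves=[
    {"jaw": 0.3, "offset": [0.5, 1, 8], "rot": [0, 0, -0.3]},
    {"jaw": 0.3, "offset": [0.5, 1, 12], "rot": [0, 0, 0]},
    {"jaw": 0.3, "offset": [0, 0, 12], "rot": [0, 0, 0]},
    {"jaw": 0.3, "offset": [0, 0, 7], "rot": [0, 0, 0]},
    {"jaw": 0.3, "offset": [0, 0, 2.5], "rot": [0, 0, 0]},
  ],
)

```text
time_s: 13.58
eef_pos: [0.5435, 0.2978, 0.0363]
eef_rot: [-0.001, -0.025, 1.0, -0.0]
wrist_force: [1.1, 0.1, -0.0]
opening: 0.299
grasp_force: 0.0
```

Emit:
apply_moves(
  moves=[
    {"jaw": 0.3, "offset": [0, 0, 0], "rot": [0, 0, 0]},
    {"jaw": 0.2, "offset": [0, 0, 0], "rot": [0, 0, 0]},
    {"jaw": 0.15, "offset": [0, 0, 0], "rot": [0, 0, 0]},
    {"jaw": 0.15, "offset": [0, 0, 0], "rot": [0, 0, 0]},
    {"jaw": 0.15, "offset": [0, 0, 0], "rot": [0, 0, 0]},
  ],
)

```text
time_s: 14.2
eef_pos: [0.5441, 0.298, 0.0374]
eef_rot: [0.0, -0.025, 1.0, 0.0]
wrist_force: [-0.5, -0.4, 0.2]
opening: 0.151
grasp_force: 0.0
```

```bash
python3 - <<'E'
from h import *
piv=np.array([520.3,296.5]); t=np.radians(-97.4); g=piv+24*np.array([np.cos(t),np.sin(t)]); print(g)
plan((*g,37),82.6,10); plan((*g,37),82.6,15)
E
```

```text
[517.20890568 272.6998921 ]
t 14.2 at [544.1 298.   37.4] yaw -177.1 F [-0.5 -0.4  0.2] op 0.151 | rows 10 offset [ 0.33 -4.19  0.04] rotz 10.03 full rotvec [  0.    0.  100.3]
t 14.2 at [544.1 298.   37.4] yaw -177.1 F [-0.5 -0.4  0.2] op 0.151 | rows 15 offset [ 0.14 -2.8   0.03] rotz 6.68 full rotvec [  0.    0.  100.3]
```

Emit:
apply_moves(
  moves=[
    {"jaw": 0.15, "offset": [0.1, -2.8, 0], "rot": [0, 0, 6.7]},
    {"jaw": 0.15, "offset": [0.1, -2.8, 0], "rot": [0, 0, 6.7]},
    {"jaw": 0.15, "offset": [0.2, -2.8, 0], "rot": [0, 0, 6.7]},
    {"jaw": 0.15, "offset": [0.1, -2.8, 0], "rot": [0, 0, 6.7]},
    {"jaw": 0.15, "offset": [0.2, -2.8, 0], "rot": [0, 0, 6.7]},
  ],
)

```text
time_s: 14.82
eef_pos: [0.5408, 0.2847, 0.0374]
eef_rot: [-0.0, 0.266, 0.964, 0.0]
wrist_force: [-0.6, 1.1, 0.2]
opening: 0.149
grasp_force: 0.5
```

Emit:
apply_moves(
  moves=[
    {"jaw": 0.15, "offset": [0.1, -2.8, 0], "rot": [0, 0, 6.7]},
    {"jaw": 0.15, "offset": [0.1, -2.8, 0], "rot": [0, 0, 6.7]},
    {"jaw": 0.15, "offset": [0.2, -2.8, 0], "rot": [0, 0, 6.7]},
    {"jaw": 0.15, "offset": [0.1, -2.8, 0], "rot": [0, 0, 6.7]},
    {"jaw": 0.15, "offset": [0.2, -2.8, 0], "rot": [0, 0, 6.7]},
  ],
)

```text
time_s: 15.45
eef_pos: [0.5309, 0.2753, 0.0375]
eef_rot: [0.0, 0.533, 0.846, 0.0]
wrist_force: [0.9, 1.0, -0.1]
opening: 0.155
grasp_force: 0.5
```

Emit:
apply_moves(
  moves=[
    {"jaw": 0.15, "offset": [0.1, -2.8, 0], "rot": [0, 0, 6.7]},
    {"jaw": 0.15, "offset": [0.1, -2.8, 0], "rot": [0, 0, 6.7]},
    {"jaw": 0.15, "offset": [0.2, -2.8, 0], "rot": [0, 0, 6.7]},
    {"jaw": 0.15, "offset": [0.1, -2.8, 0], "rot": [0, 0, 6.7]},
    {"jaw": 0.15, "offset": [0.2, -2.8, 0], "rot": [0, 0, 6.5]},
  ],
)

```text
time_s: 16.08
eef_pos: [0.5175, 0.2729, 0.0375]
eef_rot: [0.0, 0.753, 0.658, 0.0]
wrist_force: [1.3, 1.4, 0.1]
opening: 0.147
grasp_force: 0.5
```

```bash
python3 - <<'E'
from h import *
for i in range(3):ctrl.camera('top')
plan((517.2,272.7,37),82.6,1)
E
```

```text
t 16.23 at [517.1 272.8  37.4] yaw 82.7 F [-0.2  0.1 -0.2] op 0.15 | rows 1 offset [-0.14  0.07  0.41] rotz 0.08 full rotvec [ 0.  -0.   0.1]
```

Emit:
apply_moves(
  moves=[
    {"jaw": 0.05, "offset": [0, 0, 0], "rot": [0, 0, 0]},
    {"jaw": 0.05, "offset": [0, 0, 0], "rot": [0, 0, 0]},
    {"jaw": 0.05, "offset": [0, 0, 0], "rot": [0, 0, 0]},
    {"jaw": 0.12, "offset": [0, 0, 0], "rot": [0, 0, 0]},
    {"jaw": 0.25, "offset": [0, 0, 0], "rot": [0, 0, 0]},
  ],
)

```text
time_s: 16.85
eef_pos: [0.5168, 0.2729, 0.037]
eef_rot: [-0.0, 0.751, 0.66, -0.0]
wrist_force: [0.3, -0.4, 0.0]
opening: 0.25
grasp_force: 0.0
```

Emit:
apply_moves(
  moves=[
    {"jaw": 0.3, "offset": [0, 0, 0], "rot": [0, 0, 0]},
    {"jaw": 0.3, "offset": [0, 0, -10], "rot": [0, 0, 0]},
    {"jaw": 0.3, "offset": [0, 0, -20], "rot": [0, 0, 0]},
    {"jaw": 0.3, "offset": [0, 0, -20], "rot": [0, 0, 0]},
    {"jaw": 0.3, "offset": [0, 0, -10], "rot": [0, 0, 0]},
  ],
)

```text
time_s: 17.48
eef_pos: [0.5184, 0.2732, 0.1001]
eef_rot: [0.001, 0.751, 0.66, 0.002]
wrist_force: [-0.7, 0.0, 0.4]
opening: 0.3
grasp_force: 0.0
```

```bash
python3 r.py w7 517.2 272.7 82.6 5; python3 - <<'E'
from h import *
z=np.load('s_w5.npz');W=z['W'];Z=W[...,2]*1000;p=z['p']
m=(Z>39)&(Z<48)&(np.hypot(W[...,0]*1000-516,W[...,1]*1000-79)<25)&(p[...,2]<p[...,0]*.6)
print('b',m.sum(),cv2.minAreaRect((W[m][:,:2]*1000).astype(np.float32)))
plan((517,79,80),-4,10)
E
```

```text
ridge 414 ((516.608154296875, 266.01409912109375), (33.966983795166016, 7.344091892242432), 83.699462890625) tcp [516.5 272.6  96.4]
t 17.88 at [516.5 272.6  96.4] yaw 82.6 F [-0.3 -0.1 -0.4] op 0.295 | rows 5 offset [ 0.03  0.13 11.89] rotz -0.01 full rotvec [-0.1  0.  -0. ]
b 304 ((516.1058959960938, 79.54383850097656), (8.760660171508789, 19.863872528076172), 85.32960510253906)
t 17.88 at [516.5 272.6  96.4] yaw 82.6 F [-0.3 -0.1 -0.4] op 0.295 | rows 10 offset [-14.66  15.47   1.64] rotz 8.66 full rotvec [-0.   0.1 86.6]
```

View pics/w7.png

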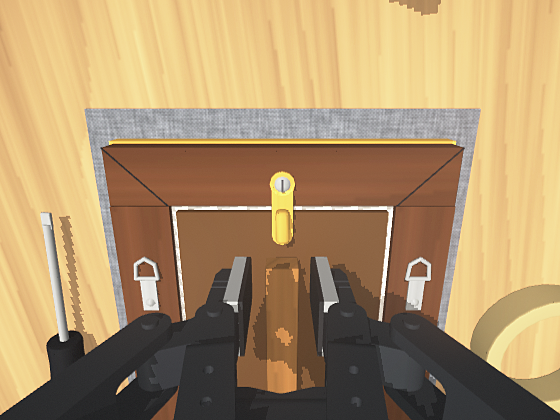

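Emit:
apply_moves(
  moves=[
    {"jaw": 0.3, "offset": [-14.7, 15.5, 1.6], "rot": [0, 0, 8.7]},
    {"jaw": 0.3, "offset": [-14.7, 15.5, 1.6], "rot": [0, 0, 8.7]},
    {"jaw": 0.3, "offset": [-14.7, 15.5, 1.6], "rot": [0, 0, 8.7]},
    {"jaw": 0.3, "offset": [-14.7, 15.5, 1.6], "rot": [0, 0, 8.7]},
    {"jaw": 0.3, "offset": [-14.7, 15.5, 1.6], "rot": [0, 0, 8.7]},
  ],
)

```text
time_s: 18.5
eef_pos: [0.5556, 0.1751, 0.0886]
eef_rot: [-0.0, 0.943, 0.332, -0.0]
wrist_force: [-0.9, 0.2, -0.6]
opening: 0.299
grasp_force: 0.0
```

Emit:
apply_moves(
  moves=[
    {"jaw": 0.3, "offset": [-14.7, 15.5, 1.6], "rot": [0, 0, 8.7]},
    {"jaw": 0.3, "offset": [-14.7, 15.5, 1.6], "rot": [0, 0, 8.7]},
    {"jaw": 0.3, "offset": [-14.7, 15.5, 1.6], "rot": [0, 0, 8.7]},
    {"jaw": 0.3, "offset": [-14.7, 15.5, 1.6], "rot": [0, 0, 8.7]},
    {"jaw": 0.3, "offset": [-14.7, 15.5, 1.6], "rot": [0, 0, 8.7]},
  ],
)

```text
time_s: 19.12
eef_pos: [0.5163, 0.0782, 0.0807]
eef_rot: [0.0, 0.999, -0.041, -0.0]
wrist_force: [0.5, 0.5, -0.8]
opening: 0.295
grasp_force: 0.0
```

```bash
python3 r.py w8 516.2 79 -4.7 5
```

```text
ridge 498 ((516.6583251953125, 79.17383575439453), (7.71012020111084, 19.9001522064209), 85.79006958007812) tcp [517.4  79.5  81.4]
t 19.52 at [517.4  79.5  81.4] yaw -4.3 F [-0.7  0.1 -0. ] op 0.303 | rows 5 offset [-0.23  0.11  8.88] rotz 0.07 full rotvec [-0.  -0.   0.4]
```

View pics/w8.png

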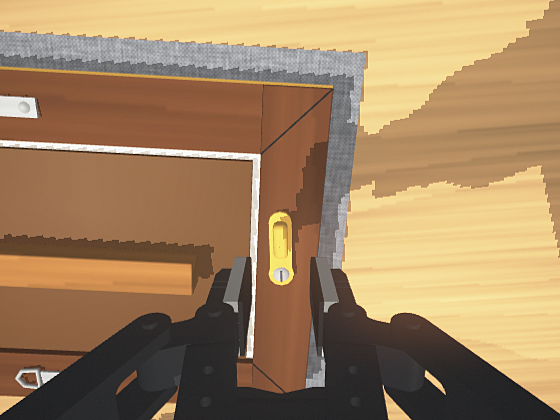

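Emit:
apply_moves(
  moves=[
    {"jaw": 0.3, "offset": [-0.6, 0.2, 8], "rot": [0, 0, 0]},
    {"jaw": 0.3, "offset": [0, 0, 13], "rot": [0, 0, 0]},
    {"jaw": 0.3, "offset": [0, 0, 13], "rot": [0, 0, 0]},
    {"jaw": 0.3, "offset": [0, 0, 7], "rot": [0, 0, 0]},
    {"jaw": 0.3, "offset": [0, 0, 2.5], "rot": [0, 0, 0]},
  ],
)

```text
time_s: 20.15
eef_pos: [0.5158, 0.0788, 0.0369]
eef_rot: [-0.0, 0.999, -0.039, -0.001]
wrist_force: [-0.2, 0.7, 0.4]
opening: 0.296
grasp_force: 0.0
```

Emit:
apply_moves(
  moves=[
    {"jaw": 0.3, "offset": [0, 0, 0], "rot": [0, 0, 0]},
    {"jaw": 0.2, "offset": [0, 0, 0], "rot": [0, 0, 0]},
    {"jaw": 0.15, "offset": [0, 0, 0], "rot": [0, 0, 0]},
    {"jaw": 0.15, "offset": [0, 0, 0], "rot": [0, 0, 0]},
    {"jaw": 0.15, "offset": [0, 0, 0], "rot": [0, 0, 0]},
  ],
)

```text
time_s: 20.78
eef_pos: [0.5163, 0.0788, 0.0379]
eef_rot: [0.0, 0.999, -0.039, 0.0]
wrist_force: [-0.1, 0.2, 0.4]
opening: 0.152
grasp_force: 0.0
```

```bash
python3 - <<'E'
from h import *
piv=np.array([492.6,80.7]); t=np.radians(82.6); g=piv+24*np.array([np.cos(t),np.sin(t)]); print(g)
plan((*g,37),82.6,15)
E
```

```text
[495.69109432 104.5001079 ]
t 20.77 at [516.3  78.8  37.9] yaw -4.4 F [-0.1  0.2  0.4] op 0.152 | rows 15 offset [-0.11 -2.42  0.06] rotz -5.8 full rotvec [  0.  -0. -87.]
```

Emit:
apply_moves(
  moves=[
    {"jaw": 0.15, "offset": [-0.1, -2.4, 0], "rot": [0, 0, -5.8]},
    {"jaw": 0.15, "offset": [-0.1, -2.4, 0], "rot": [0, 0, -5.8]},
    {"jaw": 0.15, "offset": [-0.1, -2.4, 0], "rot": [0, 0, -5.8]},
    {"jaw": 0.15, "offset": [-0.1, -2.4, 0], "rot": [0, 0, -5.8]},
    {"jaw": 0.15, "offset": [-0.1, -2.4, 0], "rot": [0, 0, -5.8]},
  ],
)

```text
time_s: 21.4
eef_pos: [0.5145, 0.0904, 0.0379]
eef_rot: [0.0, 0.977, 0.214, 0.0]
wrist_force: [-0.1, -0.8, -0.7]
opening: 0.149
grasp_force: 0.5
```

Emit:
apply_moves(
  moves=[
    {"jaw": 0.15, "offset": [-0.1, -2.4, 0], "rot": [0, 0, -5.8]},
    {"jaw": 0.15, "offset": [-0.1, -2.4, 0], "rot": [0, 0, -5.8]},
    {"jaw": 0.15, "offset": [-0.1, -2.4, 0], "rot": [0, 0, -5.8]},
    {"jaw": 0.15, "offset": [-0.1, -2.4, 0], "rot": [0, 0, -5.8]},
    {"jaw": 0.15, "offset": [-0.1, -2.4, 0], "rot": [0, 0, -5.8]},
  ],
)

```text
time_s: 22.02
eef_pos: [0.5073, 0.0998, 0.0379]
eef_rot: [0.0, 0.892, 0.452, 0.0]
wrist_force: [0.5, -0.1, -1.3]
opening: 0.149
grasp_force: 0.6
```

Emit:
apply_moves(
  moves=[
    {"jaw": 0.15, "offset": [-0.1, -2.4, 0], "rot": [0, 0, -5.8]},
    {"jaw": 0.15, "offset": [-0.1, -2.4, 0], "rot": [0, 0, -5.8]},
    {"jaw": 0.15, "offset": [-0.1, -2.4, 0], "rot": [0, 0, -5.8]},
    {"jaw": 0.15, "offset": [-0.1, -2.5, 0], "rot": [0, 0, -5.8]},
    {"jaw": 0.15, "offset": [-0.1, -2.5, 0], "rot": [0, 0, -5.8]},
  ],
)

```text
time_s: 22.65
eef_pos: [0.4962, 0.1045, 0.038]
eef_rot: [0.0, 0.75, 0.661, 0.001]
wrist_force: [1.1, 0.9, -0.5]
opening: 0.151
grasp_force: 0.6
```

```bash
python3 - <<'E'
from h import *
for i in range(3):ctrl.camera('top')
plan((495.7,104.5,37),82.6,1)
E
```

```text
t 22.8 at [495.8 104.5  37.9] yaw 82.5 F [ 0.3 -0.3 -0.3] op 0.152 | rows 1 offset [ 0.03 -0.08  0.91] rotz -0.14 full rotvec [ 0.  -0.  -0.1]
```

Close to align, reopen, lift, back off and verify.

Emit:
apply_moves(
  moves=[
    {"jaw": 0.05, "offset": [0, 0, 0], "rot": [0, 0, 0]},
    {"jaw": 0.05, "offset": [0, 0, 0], "rot": [0, 0, 0]},
    {"jaw": 0.05, "offset": [0, 0, 0], "rot": [0, 0, 0]},
    {"jaw": 0.12, "offset": [0, 0, 0], "rot": [0, 0, 0]},
    {"jaw": 0.25, "offset": [0, 0, 0], "rot": [0, 0, 0]},
  ],
)

```text
time_s: 23.42
eef_pos: [0.4956, 0.1043, 0.0375]
eef_rot: [-0.0, 0.752, 0.66, -0.0]
wrist_force: [-0.2, 0.6, 0.3]
opening: 0.25
grasp_force: 0.0
```

Emit:
apply_moves(
  moves=[
    {"jaw": 0.3, "offset": [0, 0, 0], "rot": [0, 0, 0]},
    {"jaw": 0.3, "offset": [0, 0, -10], "rot": [0, 0, 0]},
    {"jaw": 0.3, "offset": [0, 0, -25], "rot": [0, 0, 0]},
    {"jaw": 0.3, "offset": [0, 0, -40], "rot": [0, 0, 0]},
    {"jaw": 0.3, "offset": [0, 0, -40], "rot": [0, 0, 0]},
  ],
)

```text
time_s: 24.05
eef_pos: [0.4956, 0.1044, 0.1545]
eef_rot: [0.0, 0.752, 0.66, 0.0]
wrist_force: [-0.4, -0.2, -0.2]
opening: 0.299
grasp_force: 0.0
```

Emit:
apply_moves(
  moves=[
    {"jaw": 0.3, "offset": [-30, 0, -10], "rot": [0, 0, 0]},
    {"jaw": 0.3, "offset": [-40, 0, -10], "rot": [0, 0, 0]},
    {"jaw": 0.3, "offset": [-30, 0, -10], "rot": [0, 0, 0]},
    {"jaw": 0.3, "offset": [0, 0, 0], "rot": [0, 0, 0]},
    {"jaw": 0.3, "offset": [0, 0, 0], "rot": [0, 0, 0]},
  ],
)

```text
time_s: 24.68
eef_pos: [0.4827, 0.0057, 0.1829]
eef_rot: [-0.0, 0.752, 0.66, 0.0]
wrist_force: [0.4, 0.2, 1.3]
opening: 0.305
grasp_force: 0.0
```

```bash
for i in 1 2; do python3 b.py w9 panel >/dev/null; done; python3 b.py w9 panel ridge_a; python3 - <<'E'
from h import *
z=np.load('s_w9.npz');W=z['W'];Z=W[...,2]*1000;p=z['p']
for c in ((495.7,104.5),(517.2,272.7)):
    m=(Z>40)&(Z<49)&(np.hypot(W[...,0]*1000-c[0],W[...,1]*1000-c[1])<16)&(p[...,2]<p[...,0]*.5)
    if m.sum()>5: print(c,m.sum(),cv2.minAreaRect((W[m][:,:2]*1000).astype(np.float32)))
p,d=ctrl.camera('top'); W=cloud('top',d)
for t in ['panel','screwdriver','peg_1','tape_roll','hook_tin']:
    for r in ctrl.outline_of('top',t):
        if r['score']>.3:
            m=r['region']&(d>0); print(t,rect(W[m][:,:2]))
a=p[120:320,120:400]; b=cv2.imread('pics/w9.png')
cv2.imwrite('pics/f.png',np.vstack([cv2.resize(a[:,:200,::-1],(400,400)),]) if 0 else np.hstack([cv2.resize(a[60:,20:150,::-1],(370,400)),cv2.resize(b,(430,400))]))
E
```

```text
panel 0.73 [280.  31.] (array([497.9, 121.3]), array([ 44.4, 129.5]), 82.5) 0.03
 batten 601 (array([496.4, 111.9]), array([56.5, 19.6]), 82.0) 0.0458
ridge_a 0.91 [283.  67.] (array([494.9,  95. ]), array([43.9, 13. ]), 82.2) 0.0352
(495.7, 104.5) 309 ((495.5325622558594, 103.658935546875), (19.562253952026367, 7.3015642166137695), 82.62715911865234)
panel (array([505.1, 173.9]), array([214.7, 130.7]), 82.0)
screwdriver (array([341.8, 172.3]), array([ 66.5, 209.3]), 7.2)
peg_1 (array([ 365.5, -216. ]), array([63.2, 15. ]), 89.3)
tape_roll (array([699.9, 136.9]), array([97.9, 92.9]), 51.9)
hook_tin (array([732.3,   6.2]), array([68.1, 65.4]), 41.6)
```

View pics/f.png

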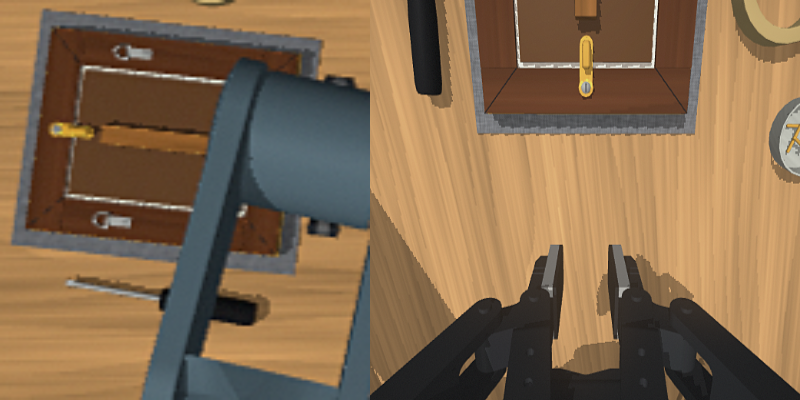

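Turnbutton a (left at about 72,130) and turnbutton b (right at about 586,65, measured at 82.6°) both point straight in. The panel lies flat in the recess at z = 30 mm, and the bystanders that can be seen have not moved.

```bash
python3 -c "
from h import *
print(ctrl.hand_in())"
```

```text
the job is handed in; nothing more can be done
None
```

I laid the panel batten side up and flat in the frame's recess, turned both turnbuttons straight in across its edges, and handed the job in at about 25 s; the hand-in returned no verdict.

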